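# Clamp a turned mill body in the ratchet vise

## Task

Stand the turned mill body (the tall round wooden cylinder with two dark rings near its top) upright on the bed of the rack vise, midway between its open jaws and centred along them. Then turn the vise's round knob clockwise, seen from above, until the jaw has closed on the wood and the ratchet lets go, and keep turning until the knob has slipped by about 20 degrees. Leave the wood clamped and upright.

Things in the scene. Friction and masses are not known exactly. Their poses are not given: they have to be found in the camera images.
- mill: Turned mill blank, a pale-wood upright cylinder, 46 mm diameter, 95 mm tall, 0.11 kg, two thin dark rings near the top, dark centre mark on top. Origin at the centre of its underside, z up its axis. Stands loose on the table. Not the square post of the same height, nor the low wide puck (60 mm diameter, 36 mm tall) standing near.
- jaw: Vise's moving jaw, 80 mm wide. Origin: foot of its cork face, mid-width, at bed level (12 mm above table). +y points to the fixed jaw (closing direction), x runs along the face, z up. Open at start: fixed jaw's face is 62 mm ahead, the mouth's middle 31 mm ahead. Mouth open above and at both x ends; jaw tops up to 50 mm above table. Fixed jaw's pad is sprung (gives 3 mm). Vise is fixed.
- knob_grip (a point): Grip point of the vise's round black knob, on its upright axis, 79 mm above the table. Knob: 44 mm diameter, from 60 to 90 mm above the table; flat housing below it, top 55 mm; 95 mm behind the open jaw's face. Clockwise from above closes the jaw 20 mm per rad, so it grips the mill body after 0.8 to 1 rad; then the ratchet slips at 0.26 N m (1.4 rad in all is ample). Turning back opens the jaw.
- ratchet (a joint): Slip of the vise knob on its spindle (rad): 0 at the start and while the knob carries the jaw along; grows once the jaw is stopped and the knob, turned clockwise, slips. It keeps its value when the knob is let go, and the jaw keeps its place and grip.
Things that resemble listed ones, but are neither listed nor needed, are in the scene too. What is shaped like the mill but blue or pink is not meant.

How it is judged:
By the outcome, as a careful person would: the job done as asked, in the order asked, and still so for the second after the job is handed in, with the robot touching nothing.
It also fails if it takes over 48 s, if anything falls off the work surface, if the arm or the gripper's body presses on something with over 40 N, if the wrist force passes 120 N, or if a joint passes its speed limit or range.

## Robot

A 6-joint arm with a two-finger parallel gripper is mounted at the origin on the work surface. World frame = base frame: x ahead of the robot, y to its left, z up, the work surface at z = 0. Lengths are in mm, angles in rad, forces in N, time in s.
With the tool pointing down it reaches from about 375 to 925 mm from the base axis. Payload 5.7 kg.
Tool frame: the origin (TCP) lies midway between the tips of the shut fingers; the grasp point (between the pads) lies 19 mm behind it (robot.grasp_offset is the distance from the TCP to the grasp point, in mm); x points along the fingers, y is the direction in which the jaws open and shut, and the axes are right-handed (so a half turn about x gives the same grasp; the last joint's range is limited). The gripper opens to 85 mm and grips with 20 to 120 N. Pads are 22 mm wide; open, the fingers measure 114 mm over their backs; the gripper's body (76 mm by 85 mm) begins 54 mm behind the grasp point. The pads swing forward as they close: fully open they stand 13 mm farther back than shut.
Start: joints at [1.039, 0.359, 1.51, -0, 1.272, -0.115], TCP at [242.891, 548.605, 231.267] pointing down, gripper open.
Joint ranges: [-2.97, 2.97], [-1.01, 2.36], [0.21, 2.38], [-0.96, 4.11], [0.2, 2.71], [-2.98, 2.98]. Speed limits (rad/s): [2.39, 2.39, 3.14, 3.14, 3.14, 3.14].

## Interface

Orientations are given as a unit quaternion [x, y, z, w].
In Python, from station import robot gives the robot as it stands.
- The arm moves only by the tool drive_tool, never from a script. Its argument "deltas" is a list of rows, each a list of 6 numbers: the shift along the world's x, y, z in mm, then the turn, a rotation vector about the world's x, y, z in rad. In form: [[tx, ty, tz, ax, ay, az], ...]. A call has 1 to 10 rows; each row shifts and turns the commanded pose from where the row before left it; what a row does not reach is not made up. A row lasts 1/10 s, in which the tool goes at most 50 mm and 8.59 degrees, less where a joint would pass 70% of its speed; a pose out of reach is approached as far as the arm can. A call with a gripper value outside its range is refused whole. "jaw" is the opening, from 0 (shut) to 1 (fully open), set as the call begins (left out, the last holds). The fingers move at their own pace and stop on an object; the grip force is fixed at half the most. Time passes only in rows, so rows that do not move let the fingers close. It gives the time, the measured TCP pose, the force and the opening at its end, in the units of the state.
- robot.get_obs(): the state, without advancing time (a new reading comes with each control period).
- robot.snapshot(name): name is "scene" or "top"; returns the picture (384x512x3 uint8, red, green, blue); there is no depth.
- robot.calibration(name): a dict with "fx", "fy", "cx", "cy" (pixels), "eye" and "attitude" of the camera in the world. Camera axes: x right, y down, z forward; pixel columns grow to the right and rows downward; lengths in mm; the calibration is good to about 2 mm. A picture is of the moment at which its call begins. calibration takes no time and is no camera call.
- robot.sign_off(): hands the job in, once; it reports no verdict.
The state is a dict: "clock": time; "joint_positions": joint angles; "dq": joint speeds; "joint_efforts": joint torques, N m; "tool_pos": TCP position; "eef_rot": TCP orientation; "contact_force": force on the tool from outside, world axes, zero at the start; "ft_torque": the same for the moment, N m; "gripper_width": opening from 0.0 (shut) to 1.0 (fully open).
Only numpy, scipy, OpenCV 4.12 (cv2) and the standard library are available. Lean on these libraries where they do the work, as an engineer would, in place of code of your own. Each camera call takes 0.05 s, during which the arm holds its last target.

## Working session

There is one attempt and no reset: what is moved stays moved. The work goes in short steps, Python scripts to look and compute and a tool call to move; the robot and the scene stay as the last step left them, time stands still between calls to the robot, and variables do not carry over. Pictures are saved under pics/ and viewed, and the job is handed in when it is done.

Besides the shell and the picture viewer there is one more tool, called after "Call:" as name([rows], argument=value, ...), one row to a line, values as JSON. drive_tool: Moves the arm, as the interface text tells. Its arguments: {"type":"object","properties":{"deltas":{"type":"array"},"jaw":{"type":"number"}},"required":["deltas"]}

```bash
mkdir -p pics; ls; python3 - <<'E'
from station import robot
import cv2
for n in("scene","top"):
    im=robot.snapshot(n); cv2.imwrite(f"pics/{n}0.png",im[:,:,::-1]); print(robot.calibration(n))
print(robot.get_obs())
E
```

```text
pics
{'fx': 380.1376986141416, 'fy': 380.1376986141416, 'cx': 256.2938108726443, 'cy': 192.3366804949366, 'eye': array([1156.29948292,    4.56850445,  538.03691673]), 'attitude': array([ 0.67408122,  0.59152078, -0.29113723, -0.33310176])}
{'fx': 491.3682271768104, 'fy': 491.3682271768104, 'cx': 261.2790765373459, 'cy': 198.70802438769954, 'eye': array([ 383.02881144,   73.26518894, 1124.84117825]), 'attitude': array([-0.69526938,  0.71447901, -0.04938007,  0.06067818])}
{'clock': 0.1, 'joint_positions': array([ 1.03894598e+00,  3.59423426e-01,  1.51132426e+00, -1.29638906e-06,
        1.27253915e+00, -1.15095178e-01]), 'dq': array([-0.00027578, -0.00080245, -0.00293767,  0.000151  ,  0.00207291,
        0.00117706]), 'joint_efforts': array([ 2.55134055e-04, -5.28650022e+01, -2.79349494e+01, -3.19153569e-04,
        5.05368909e-03,  1.75765928e-05]), 'tool_pos': array([242.56291856, 548.09979585, 230.54333302]), 'eef_rot': array([ 0.14571296,  0.69200029, -0.14684907,  0.69162033]), 'contact_force': array([ 1.14755054, -0.52037895, -0.08735157]), 'ft_torque': array([-0.00601555,  0.06120205, -0.03969557]), 'gripper_width': 1.0022992595147702}
```

View pics/scene0.png

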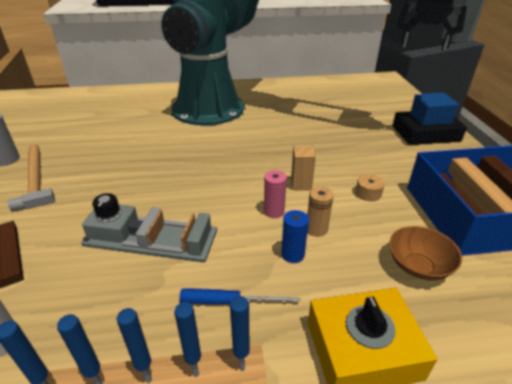

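View pics/top0.png

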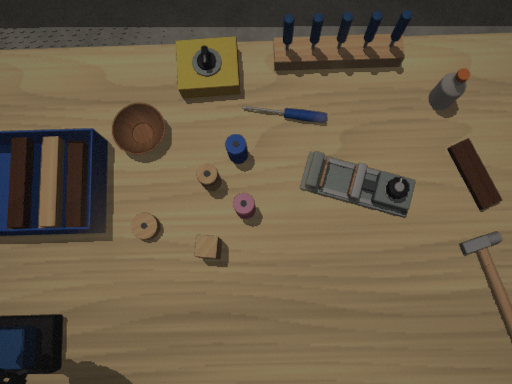

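Candidates: mill at scene (319,211) / top (207,175); pink (275,193), blue (294,236), square post (303,168), puck (370,188). The pale one with two dark rings fits the description. I'll confirm that with enlarged crops.

```bash
python3 - <<'E'
import cv2,numpy as np
s=cv2.imread("pics/scene0.png");t=cv2.imread("pics/top0.png")
r=lambda im,x,y,w,h,k:cv2.resize(im[y:y+h,x:x+w],None,fx=k,fy=k,interpolation=cv2.INTER_CUBIC)
a=r(s,250,140,140,130,4);cv2.imwrite("pics/c1.png",a)
cv2.imwrite("pics/c2.png",r(t,295,140,130,85,6))
cv2.imwrite("pics/c3.png",r(t,180,120,90,90,6))
cv2.imwrite("pics/c4.png",r(s,75,180,150,90,5))
E
```

```text
(no output)
```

View pics/c1.png

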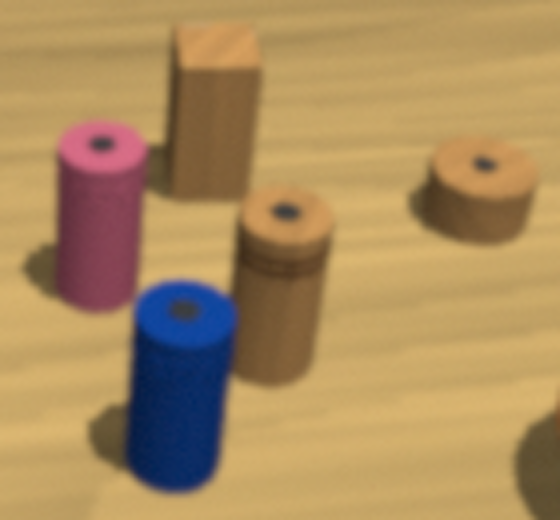

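View pics/c2.png

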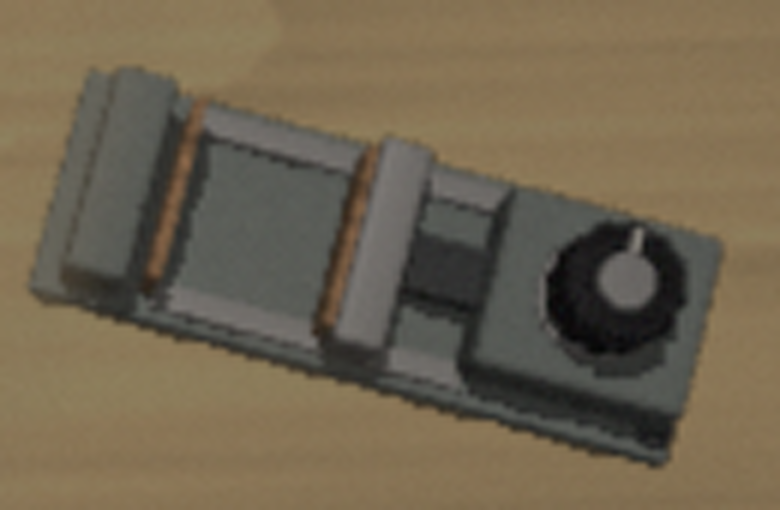

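View pics/c3.png

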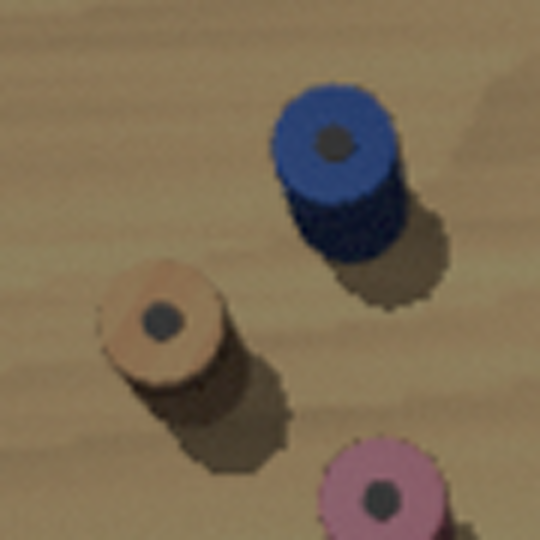

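View pics/c4.png

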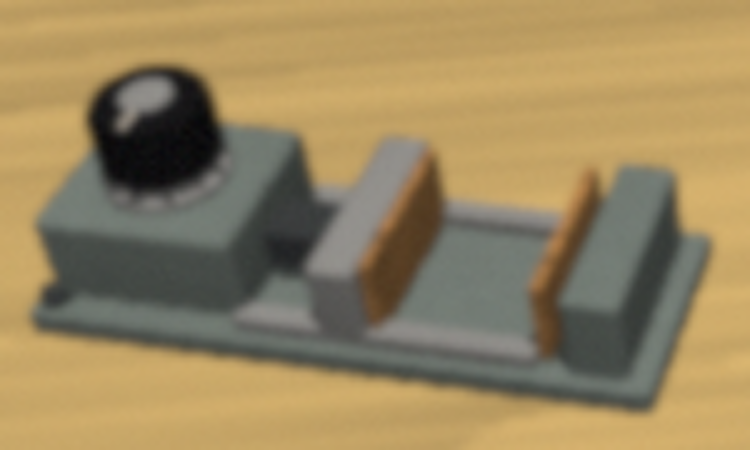

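Crop confirms it: the cylinder at scene (319,211) is pale wood and round, with two dark rings; its mark is at top-view (207,173). Vise in the top view: knob cap (399,186), moving cork (353,180), fixed cork (324,172). Now to triangulate.

```bash
cat > h.py <<'E'
from station import robot
import numpy as np
from scipy.spatial.transform import Rotation as R
def ray(n,u,v):
    c=robot.calibration(n); d=R.from_quat(c["attitude"]).apply([(u-c["cx"])/c["fx"],(v-c["cy"])/c["fy"],1.]); return np.array(c["eye"]),d
def onz(n,u,v,z):
    e,d=ray(n,u,v); return e+d*(z-e[2])/d[2]
def tri(a,b):
    e1,d1=ray("top",*a);e2,d2=ray("scene",*b)
    s=np.linalg.lstsq(np.c_[d1,-d2],e2-e1,rcond=None)[0]
    p,q=e1+d1*s[0],e2+d2*s[1]; return (p+q)/2,np.linalg.norm(p-q)
E
python3 - <<'E'
from h import *
import cv2
np.set_printoptions(precision=1,suppress=True)
T=lambda x,y:(295+x/6-.4,140+y/6-.4)
M=(180+162/6-.4,120+320/6-.4); Ms=(250+286/4-.4,140+212/4-.4)
K=T(628,280);Ks=(75+147/5-.4,180+92/5-.4)
print("mill",tri(M,Ms),onz("top",*M,95),onz("scene",*Ms,95))
print("knob",tri(K,Ks),onz("top",*K,90),onz("scene",*Ks,90))
for nm,z,p,q in [("movcork top",50,(374,148),(322,333)),("mov back top",50,(436,150),(382,350)),("fixcork",50,(202,100),(152,290)),("fixcork46",46,(202,100),(152,290)),("fixjaw front",50,(178,80),(128,280)),("baseside",12,(33,290),(660,460)),("house-front",55,(508,190),(465,370)),("house back",55,(722,240),(682,412))]:
    a=onz("top",*T(*p),z);b=onz("top",*T(*q),z); d=b-a
    print(nm,a[:2],b[:2],(a+b)[:2]/2,np.linalg.norm(d),"ang",np.degrees(np.arctan2(d[1],d[0])))
S=lambda x,y:(75+x/5-.4,180+y/5-.4)
for nm,z,p in [("movcork near top",50,(362,282)),("movcork far top",50,(432,152)),("fixcork near top",50,(535,272)),("fix far top",50,(592,172))]:
    print(nm,onz("scene",*S(*p),z))
# circle fits
for n in("top",):
    im=cv2.imread("pics/top0.png")
    h=cv2.cvtColor(im,cv2.COLOR_BGR2GRAY)
    m=(h<50).astype('uint8'); m[:, :380]=0;m[:,415:]=0;m[:165]=0;m[210:]=0
    n_,l,st,ce=cv2.connectedComponentsWithStats(m);print(st,ce)
E
```

```text
mill (array([603.7, 202.8,  97.6]), np.float64(0.5714884721418737)) [604.3 203.4  95. ] [600.5 203.7  95. ]
knob (array([ 563.4, -205.4,   94.4]), np.float64(0.29779300472393083)) [ 564.2 -206.8   90. ] [ 557.5 -207.3   90. ]
movcork top [ 623.7 -127.1] [ 554.7 -104.1] [ 589.2 -115.6] 72.80262998377587 ang 161.60265628041597
mov back top [ 622.3 -150. ] [ 547.7 -125.8] [ 585.  -137.9] 78.43433874984949 ang 162.00462595347364
fixcork [644.  -64.2] [572.5 -42.4] [608.3 -53.3] 74.67683924706449 ang 163.0221116441074
fixcork46 [644.9 -64.7] [573.2 -42.8] [609.1 -53.7] 74.9547476143962 ang 163.02211164410738
fixjaw front [651.9 -55.6] [576.6 -33.7] [614.2 -44.6] 78.46511880562144 ang 163.78571088793493
baseside [580.6  -1. ] [ 508.5 -235.1] [ 544.5 -118. ] 244.97691690895692 ang -107.11868088768529
house-front [ 605.3 -174.5] [ 538.7 -154.6] [ 572.  -164.6] 69.53425127546403 ang 163.3948310109293
house back [ 584.2 -251.6] [ 521.  -232.4] [ 552.6 -242. ] 66.12356878184741 ang 163.11431806831465
movcork near top [ 630.2 -127.4   50. ]
movcork far top [ 558.3 -106.9   50. ]
fixcork near top [633.  -64.7  50. ]
fix far top [578.8 -43.8  50. ]
[[     0      0    512    384 196147]
 [   386    177     23     26    356]
 [   380    202     27      8    105]] [[255.2 191.5]
 [396.6 189.9]
 [389.9 206.6]]
```

```bash
python3 - <<'E'
from h import *
np.set_printoptions(precision=3,suppress=True)
o=robot.get_obs();r=R.from_quat(o["eef_rot"]).as_matrix();print(r)
y=r[:,1];print(np.degrees(np.arctan2(y[1],y[0])))
print("blue",onz("top",235.6,143.6,95),"pink",onz("top",243.3,203,95))
print(603.5-o["tool_pos"][0],203-o["tool_pos"][1])
E
```

```text
[[-0.001  0.405  0.914]
 [-0.001  0.914 -0.405]
 [-1.    -0.002 -0.   ]]
66.12171882153483
blue [667.168 140.053  95.   ] pink [536.904 126.018  95.   ]
360.9370814441254 -345.0997958459926
```

Call:
drive_tool([
  [36.1, -34.5, 0, 0, 0, 0.0417],
  [36.1, -34.5, 0, 0, 0, 0.0417],
  [36.1, -34.5, 0, 0, 0, 0.0417],
  [36.1, -34.5, 0, 0, 0, 0.0417],
  [36.1, -34.5, 0, 0, 0, 0.0417],
  [36.1, -34.5, 0, 0, 0, 0.0417],
  [36.1, -34.5, 0, 0, 0, 0.0417],
  [36.1, -34.5, 0, 0, 0, 0.0417],
  [36.1, -34.5, 0, 0, 0, 0.0417],
  [36.1, -34.5, 0, 0, 0, 0.0417],
], jaw=1)

```text
clock: 1.1
tool_pos: [604.9, 201.8, 230.9]
eef_rot: [-0.001, 0.707, 0.001, 0.707]
contact_force: [0.4, 1.3, 1.0]
gripper_width: 1.001
```

Call:
drive_tool([
  [0, 0, 0, 0, 0, 0],
  [0, 0, 0, 0, 0, 0],
  [0, 0, 0, 0, 0, 0],
])

```text
clock: 1.4
tool_pos: [602.7, 204.2, 230.7]
eef_rot: [-0.0, 0.708, 0.0, 0.706]
contact_force: [-0.1, 1.1, -0.1]
gripper_width: 1.001
```

Call:
drive_tool([
  [0.5, -0.5, -30, 0, 0, 0],
  [0, 0, -30, 0, 0, 0],
  [0, 0, -30, 0, 0, 0],
  [0, 0, -30, 0, 0, 0],
  [0, 0, -25, 0, 0, 0],
  [0, 0, -20, 0, 0, 0],
  [0, 0, -14, 0, 0, 0],
  [0, 0, 0, 0, 0, 0],
])

```text
clock: 2.2
tool_pos: [602.0, 203.9, 50.5]
eef_rot: [-0.001, 0.709, 0.0, 0.706]
contact_force: [-0.5, -0.4, -0.2]
gripper_width: 1.002
```

```bash
python3 - <<'E'
from h import *
import cv2
s=robot.snapshot("scene")[:,:,::-1]
print(robot.get_obs()["tool_pos"],robot.get_obs()["contact_force"])
cv2.imwrite("pics/g1.png",cv2.resize(s[120:280,230:390],None,fx=3.5,fy=3.5,interpolation=cv2.INTER_CUBIC))
E
```

```text
[603.19163408 203.86336364  51.82886475] [ 0.66716934  0.56087071 -0.3981602 ]
```

View pics/g1.png

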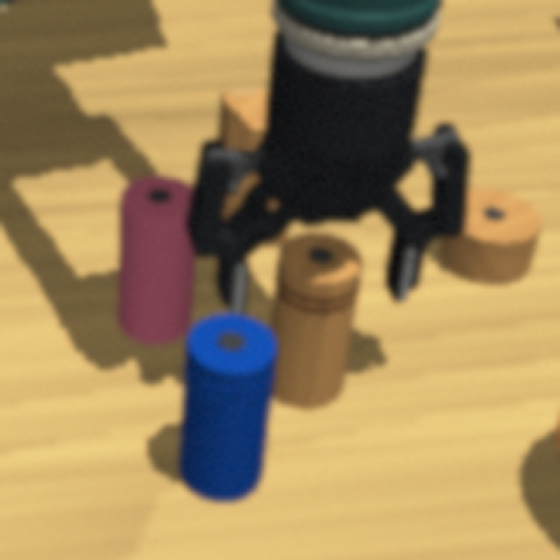

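The fingers (crop (238,285) and (403,280)) straddle the ringed mill (318,320). Nothing else is between them, so I'm closing.

Call:
drive_tool([
  [0, 0, 0, 0, 0, 0],
  [0, 0, 0, 0, 0, 0],
  [0, 0, 0, 0, 0, 0],
  [0, 0, 0, 0, 0, 0],
  [0, 0, 0, 0, 0, 0],
  [0, 0, 0, 0, 0, 0],
  [0, 0, 0, 0, 0, 0],
  [0, 0, 0, 0, 0, 0],
], jaw=0)

```text
clock: 3.05
tool_pos: [605.5, 203.4, 53.7]
eef_rot: [0.0, 0.706, 0.0, 0.708]
contact_force: [-0.5, 0.4, 6.4]
gripper_width: 0.526
```

Call:
drive_tool([
  [0, 0, 3, 0, 0, 0],
  [0, 0, 10, 0, 0, 0],
  [0, 0, 20, 0, 0, 0],
  [0, 0, 20, 0, 0, 0],
  [0, 0, 20, 0, 0, 0],
  [0, 0, 20, 0, 0, 0],
  [0, 0, 17, 0, 0, 0],
  [0, 0, 0, 0, 0, 0],
])

```text
clock: 3.85
tool_pos: [606.2, 203.5, 165.5]
eef_rot: [0.0, 0.705, 0.0, 0.709]
contact_force: [0.8, -0.9, -1.0]
gripper_width: 0.525
```

```bash
python3 - <<'E'
from h import *
import cv2
s=robot.snapshot("scene")[:,:,::-1]
print(robot.get_obs())
cv2.imwrite("pics/g2.png",cv2.resize(s[80:280,200:400],None,fx=3,fy=3,interpolation=cv2.INTER_CUBIC))
E
```

```text
{'clock': 3.9, 'joint_positions': array([ 2.15919969e-01,  4.74354841e-01,  1.50058046e+00, -1.38520879e-04,
        1.16375599e+00, -1.35499278e+00]), 'dq': array([-0.00056474,  0.02706907,  0.03598594,  0.00198846, -0.00944644,
       -0.00093647]), 'joint_efforts': array([ 4.99259226e-02, -6.01936841e+01, -2.69567996e+01,  2.92273973e-03,
        1.13605990e-01,  1.87980515e-05]), 'tool_pos': array([605.26914226, 203.24865355, 163.76390168]), 'eef_rot': array([1.15268987e-04, 7.06094415e-01, 2.36241741e-04, 7.08117651e-01]), 'contact_force': array([ 0.82270244, -0.03666605, -0.04664928]), 'ft_torque': array([ 0.02649632, -0.02365469, -0.01783382]), 'gripper_width': 0.523972865421726}
```

View pics/g2.png

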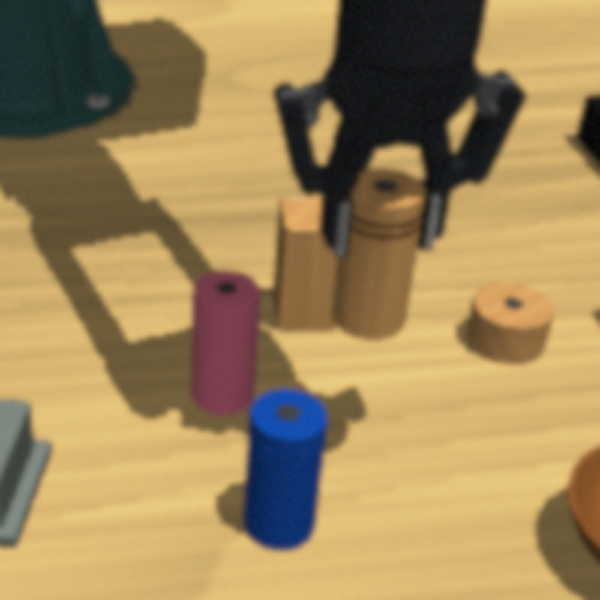

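```bash
python3 - <<'E'
from h import *
print(onz("scene",200+386/3-.4,80+186/3-.4,205))
E
```

```text
[597.84630151 205.31347761 205.        ]
```

Call:
drive_tool([
  [0, -15, 5, 0, 0, 0],
  [-0.5, -30, 5, 0, 0, -0.03],
  [-0.5, -35, 0, 0, 0, -0.04],
  [-0.5, -35, 0, 0, 0, -0.04],
  [-0.5, -40, 0, 0, 0, -0.04],
  [-0.5, -40, 0, 0, 0, -0.04],
  [-0.5, -40, 0, 0, 0, -0.04],
  [-0.5, -30, 0, 0, 0, -0.04],
  [-0.5, -15, 0, 0, 0, -0.03],
  [-0.4, -8.4, 0, 0, 0, 0],
])

```text
clock: 4.9
tool_pos: [599.1, -86.9, 171.5]
eef_rot: [0.106, 0.7, -0.106, 0.698]
contact_force: [-0.7, 0.5, -0.5]
gripper_width: 0.526
```

Call:
drive_tool([
  [0, 0, -15, 0, 0, 0],
  [0, 0, -15, 0, 0, 0],
  [0, 0, -15, 0, 0, 0],
  [0, 0, -10, 0, 0, 0],
  [0, 0, 0, 0, 0, 0],
  [0, 0, 0, 0, 0, 0],
])

```text
clock: 5.5
tool_pos: [600.0, -84.8, 117.3]
eef_rot: [0.105, 0.699, -0.105, 0.699]
contact_force: [0.6, -0.3, -1.8]
gripper_width: 0.527
```

```bash
python3 - <<'E'
from h import *
import cv2
s=robot.snapshot("scene")[:,:,::-1];t=robot.snapshot("top")[:,:,::-1]
o=robot.get_obs();print(o["tool_pos"],o["gripper_width"])
cv2.imwrite("pics/p1.png",cv2.resize(s[120:270,75:225],None,fx=4,fy=4,interpolation=cv2.INTER_CUBIC))
cv2.imwrite("pics/p1t.png",cv2.resize(t[100:240,280:430],None,fx=4,fy=4,interpolation=cv2.INTER_CUBIC))
E
```

```text
[600.6316077  -85.17980709 118.0417397 ] 0.5243735947971917
```

View pics/p1.png

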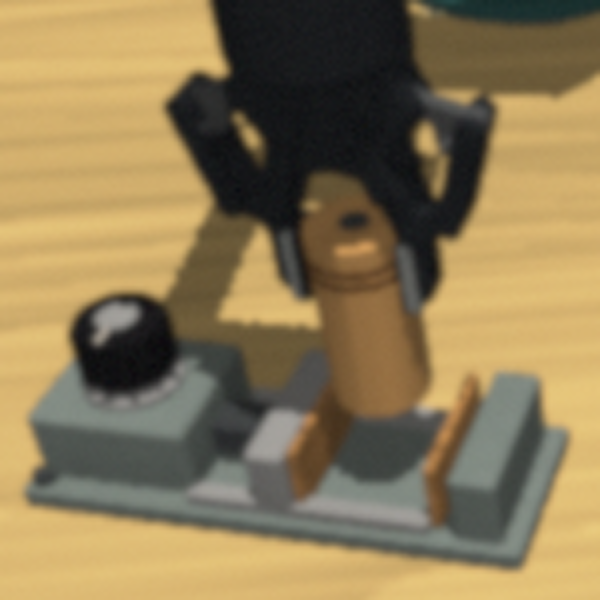

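View pics/p1t.png

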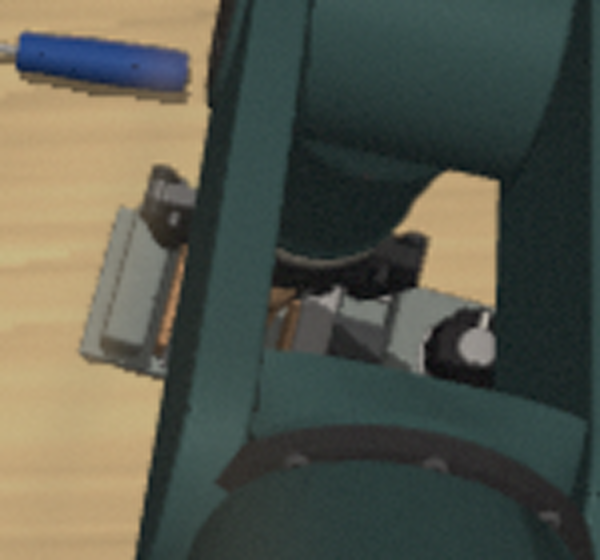

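```bash
cat >> h.py <<'E'
def proj(n,p):
    c=robot.calibration(n); q=R.from_quat(c["attitude"]).inv().apply(np.array(p,float)-c["eye"]); return c["fx"]*q[0]/q[2]+c["cx"],c["fy"]*q[1]/q[2]+c["cy"]
E
python3 - <<'E'
from h import *
import cv2
for zt in (158,160,162):
    p=onz("scene",75+353/4-.4,120+221/4-.4,zt);print(zt,p)
im=cv2.imread("pics/p1.png")
for xy,zt,col in (((600,-85.3),160,(0,255,0)),(p[:2],162,(0,0,255))):
  for z in (zt,zt-95):
    pts=[[ (a-75+.4)*4,(b-120+.4)*4] for a,b in (proj("scene",(xy[0]+23*np.cos(t),xy[1]+23*np.sin(t),z)) for t in np.linspace(0,6.28,40))]
    cv2.polylines(im,[np.int32(pts)],True,col,1)
cv2.imwrite("pics/p1o.png",im)
E
```

```text
158 [594.352983   -85.35908029 158.        ]
160 [597.31030886 -84.88582319 160.        ]
162 [600.26763471 -84.41256609 162.        ]
```

View pics/p1o.png

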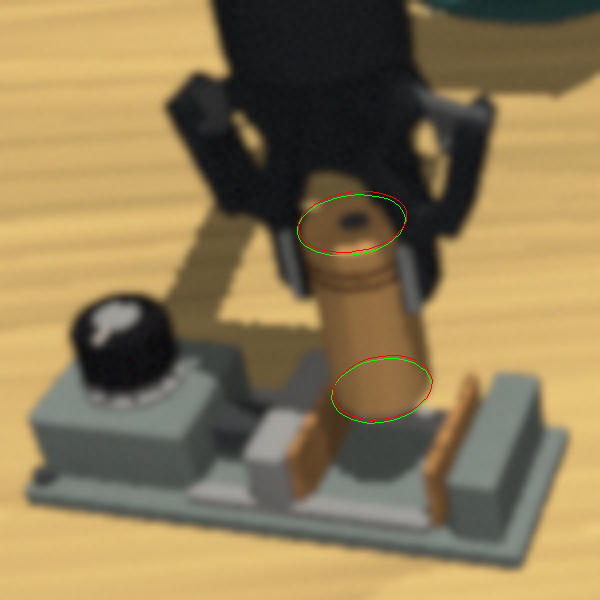

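Overlay agrees (mark (353,221), base bottom (385,415)): upright, over the mouth. Lowering.

Call:
drive_tool([
  [0, 0, -10, 0, 0, 0],
  [0, 0, -12, 0, 0, 0],
  [0, 0, -12, 0, 0, 0],
  [0, 0, -10, 0, 0, 0],
  [0, 0, -5, 0, 0, 0],
  [0, 0, -2, 0, 0, 0],
  [0, 0, 0, 0, 0, 0],
  [0, 0, 0, 0, 0, 0],
])

```text
clock: 6.4
tool_pos: [600.3, -85.4, 66.3]
eef_rot: [0.106, 0.699, -0.106, 0.699]
contact_force: [0.2, 0.3, -0.2]
gripper_width: 0.524
```

Call:
drive_tool([
  [0, 0, -1, 0, 0, 0],
  [0, 0, 0, 0, 0, 0],
])

```text
clock: 6.6
tool_pos: [600.4, -85.4, 65.7]
eef_rot: [0.106, 0.699, -0.106, 0.699]
contact_force: [-1.2, 0.2, 2.1]
gripper_width: 0.525
```

```bash
python3 - <<'E'
from h import *
import cv2
s=robot.snapshot("scene")[:,:,::-1]
o=robot.get_obs();print(o["tool_pos"],o["contact_force"])
cv2.imwrite("pics/p2.png",cv2.resize(s[120:270,75:225],None,fx=4,fy=4,interpolation=cv2.INTER_CUBIC))
E
```

```text
[600.39327233 -85.42023283  65.7087659 ] [-0.94737067  0.83615396  3.14337006]
```

View pics/p2.png

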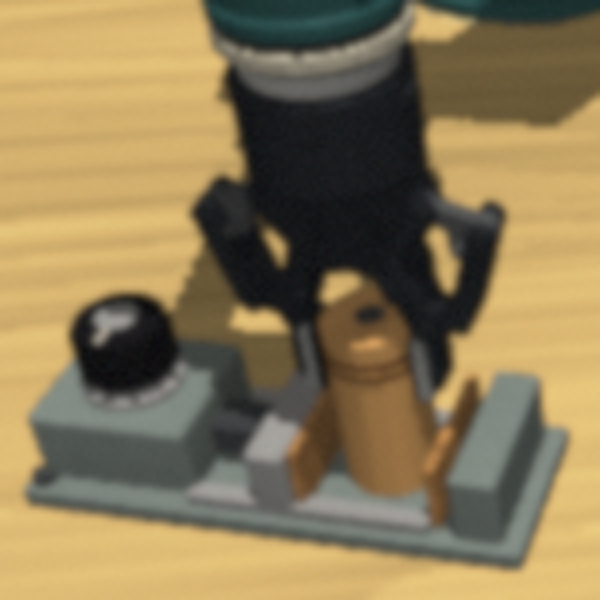

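Mill in the mouth (base near (390,480)), touching the bed with 3 N. Releasing and lifting clear.

Call:
drive_tool([
  [0, 0, 0, 0, 0, 0],
  [0, 0, 0, 0, 0, 0],
  [0, 0, 0, 0, 0, 0],
  [0, 0, 0, 0, 0, 0],
  [0, 0, 0, 0, 0, 0],
  [0, 0, 0, 0, 0, 0],
], jaw=1)

```text
clock: 7.25
tool_pos: [600.0, -85.3, 65.2]
eef_rot: [0.106, 0.699, -0.106, 0.699]
contact_force: [-0.3, 0.0, -0.2]
gripper_width: 1.001
```

Call:
drive_tool([
  [0, 0, 10, 0, 0, 0],
  [0, 0, 20, 0, 0, 0],
  [0, 0, 30, 0, 0, 0],
  [0, 0, 30, 0, 0, 0],
  [0, 0, 10, 0, 0, 0],
  [-20, -40, 0, 0, 0, 0.02],
  [-20, -40, 0, 0, 0, 0.02],
  [-20, -40, 0, 0, 0, 0.02],
  [-20, -40, 0, 0, 0, 0.02],
  [-20, -40, 0, 0, 0, 0.02],
])

```text
clock: 8.25
tool_pos: [498.8, -286.5, 165.2]
eef_rot: [0.07, 0.704, -0.07, 0.704]
contact_force: [1.6, 0.0, -0.0]
gripper_width: 0.999
```

Call:
drive_tool([
  [0, -40, 0, 0, 0, 0],
  [0, -40, 0, 0, 0, 0],
  [0, 0, 0, 0, 0, 0],
])

```text
clock: 8.55
tool_pos: [500.0, -370.9, 165.4]
eef_rot: [0.071, 0.703, -0.073, 0.704]
contact_force: [-0.4, 0.8, 0.4]
gripper_width: 0.998
```

```bash
python3 - <<'E'
from h import *
import cv2
s=robot.snapshot("scene")[:,:,::-1];t=robot.snapshot("top")[:,:,::-1]
o=robot.get_obs();print(o["tool_pos"],o["gripper_width"])
cv2.imwrite("pics/q1.png",cv2.resize(s[150:270,75:225],None,fx=5,fy=5,interpolation=cv2.INTER_CUBIC))
cv2.imwrite("pics/q1t.png",cv2.resize(t[120:220,290:420],None,fx=6,fy=6,interpolation=cv2.INTER_CUBIC))
E
```

```text
[ 499.45910106 -365.76591357  164.82322289] 0.9997613788934411
```

View pics/q1.png

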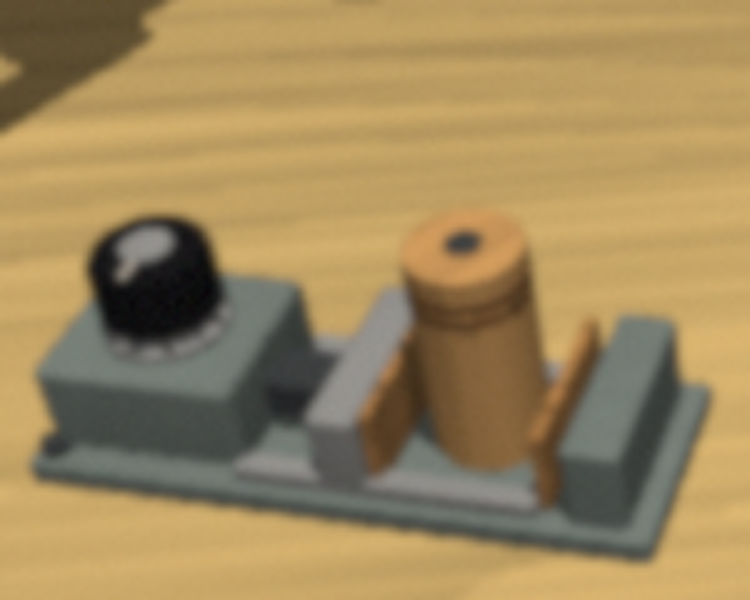

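View pics/q1t.png

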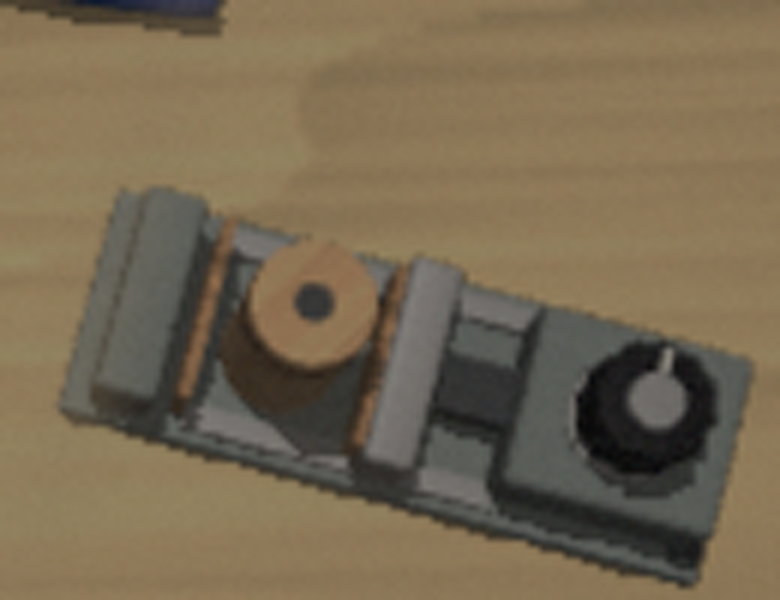

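```bash
python3 - <<'E'
from h import *
np.set_printoptions(precision=1,suppress=True)
T=lambda x,y:(290+x/6-.4,120+y/6-.4);S=lambda x,y:(75+x/5-.4,150+y/5-.4)
m=tri(T(314,302),S(463,243));print("mill",m,onz("top",*T(314,302),107))
k=tri(T(656,400),S(147,243));k90=onz("top",*T(656,400),90);print("knob",k,k90)
yv=np.array([np.cos(np.radians(73)),np.sin(np.radians(73))]);xv=np.array([yv[1],-yv[0]])
for p,K in((m[0],k[0]),(onz("top",*T(314,302),107),k90)):
  d=(p-K)[:2];print("along",d@yv,"(want 126) lateral",d@xv)
def mid(a,b,z):return (onz("top",*T(*a),z)+onz("top",*T(*b),z))[:2]/2
mc=mid((404,268),(352,453),50);fc=mid((233,220),(180,410),50);print(mc,fc,(mc+fc)/2,fc@yv-mc@yv)
d=m[0][:2]-(mc+fc)/2;print("off",d@yv,d@xv)
for a,b in (((580,303),(520,500)),):
  print(mid(a,b,55))
fj=mid((208,200),(158,405),50);print("fixjaw front",fj)
E
```

```text
mill (array([599.2, -84.1, 109.6]), np.float64(0.5035659565897606)) [599.7 -84.2 107. ]
knob (array([ 563.5, -205.1,   94. ]), np.float64(0.34237036654489766)) [ 564.2 -206.    90. ]
along 126.17578869278516 (want 126) lateral -1.3386727771996347
along 126.8567282108338 (want 126) lateral -1.6806642913444674
[ 589.2 -115.6] [608.3 -53.1] [598.7 -84.3] 65.36063492541234
off 0.3563049819386402 0.3348115898335117
[ 571.1 -176.8]
fixjaw front [613.3 -44.6]
```

Placement checks out: mill at 126 mm from the knob axis along the vise, within 1.5 mm on both axes. Going to the knob at tool (564.3, -206.5).

Call:
drive_tool([
  [16, 39.7, 0, 0, 0, 0],
  [16, 39.7, 0, 0, 0, 0],
  [16, 39.7, 0, 0, 0, 0],
  [16.3, 39.7, 0, 0, 0, 0],
  [0, 0, 0, 0, 0, 0],
  [0, 0, -25, 0, 0, 0],
  [0, 0, -30, 0, 0, 0],
  [0, 0, -30, 0, 0, 0],
  [0, 0, -15, 0, 0, 0],
  [0, 0, -5, 0, 0, 0],
])

```text
clock: 9.65
tool_pos: [562.1, -204.9, 58.2]
eef_rot: [0.071, 0.705, -0.07, 0.702]
contact_force: [-0.8, -0.5, -0.3]
gripper_width: 0.999
```

Call:
drive_tool([
  [0, 0, 0, 0, 0, 0],
  [0, 0, 0, 0, 0, 0],
])

```text
clock: 9.85
tool_pos: [564.8, -206.5, 61.2]
eef_rot: [0.07, 0.703, -0.071, 0.704]
contact_force: [0.2, -0.3, 0.2]
gripper_width: 0.996
```

```bash
python3 - <<'E'
from h import *
import cv2
s=robot.snapshot("scene")[:,:,::-1]
o=robot.get_obs();print(o["tool_pos"],o["contact_force"],o["joint_positions"],o["ft_torque"])
cv2.imwrite("pics/k1.png",cv2.resize(s[120:270,65:215],None,fx=4,fy=4,interpolation=cv2.INTER_CUBIC))
E
```

```text
[ 565.00573266 -206.74428429   61.44268989] [0.05506024 0.0986499  0.56878618] [-4.65485131e-01  5.52514624e-01  1.67117738e+00 -1.38964990e-04
  9.16005726e-01 -1.83661251e+00] [-0.02157277 -0.0125759   0.00408793]
```

View pics/k1.png

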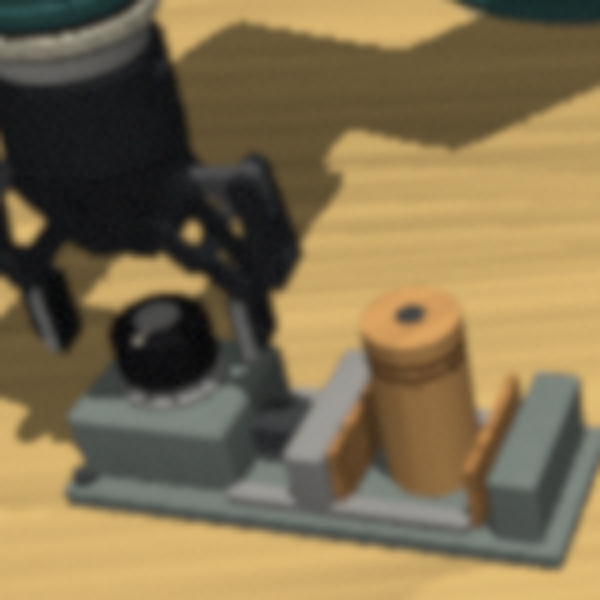

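Fingers (crop (50,310), (255,320)) flank the knob (163,345); the mill is standing. Closing on the knob.

Call:
drive_tool([
  [0, 0, 0, 0, 0, 0],
  [0, 0, 0, 0, 0, 0],
  [0, 0, 0, 0, 0, 0],
  [0, 0, 0, 0, 0, 0],
  [0, 0, 0, 0, 0, 0],
  [0, 0, 0, 0, 0, 0],
  [0, 0, 0, 0, 0, 0],
  [0, 0, 0, 0, 0, 0],
], jaw=0)

```text
clock: 10.7
tool_pos: [564.6, -206.7, 61.1]
eef_rot: [0.07, 0.703, -0.071, 0.704]
contact_force: [-2.3, -0.1, 5.3]
gripper_width: 0.496
```

```bash
cat > st.py <<'E'
from h import *
np.set_printoptions(precision=3,suppress=True)
o=robot.get_obs();y=R.from_quat(o["eef_rot"]).as_matrix()[:,1]
print(o["clock"],"pos",o["tool_pos"],"F",o["contact_force"],"T",o["ft_torque"],"yaw",np.arctan2(y[1],y[0]),"w",o["gripper_width"],o["joint_efforts"][5])
E
python3 st.py
```

```text
10.7 pos [ 564.586 -206.677   61.089] F [-2.326 -0.141  5.268] T [0.11  0.156 0.002] yaw 1.370985458638151 w 0.49574809880459264 -0.0026176642131758854
```

Call:
drive_tool([
  [0, 0, 0, 0, 0, -0.04],
  [0, 0, 0, 0, 0, -0.06],
  [0, 0, 0, 0, 0, -0.08],
  [0, 0, 0, 0, 0, -0.08],
  [0, 0, 0, 0, 0, -0.08],
  [0, 0, 0, 0, 0, -0.08],
  [0, 0, 0, 0, 0, -0.08],
  [0, 0, 0, 0, 0, -0.06],
  [0, 0, 0, 0, 0, -0.04],
  [0, 0, 0, 0, 0, 0],
])

```text
clock: 11.7
tool_pos: [563.9, -208.0, 61.1]
eef_rot: [0.275, 0.651, -0.276, 0.651]
contact_force: [-4.6, -4.3, 5.0]
gripper_width: 0.494
```

```bash
python3 st.py; python3 - <<'E'
from h import *
import cv2
s=robot.snapshot("scene")[:,:,::-1]
cv2.imwrite("pics/k2.png",cv2.resize(s[120:270,65:215],None,fx=4,fy=4,interpolation=cv2.INTER_CUBIC))
E
```

```text
11.7 pos [ 563.863 -207.972   61.1  ] F [-4.559 -4.253  4.996] T [-0.793  0.682 -0.114] yaw 0.7703576306564521 w 0.4941799003076598 0.24512238800525665
```

View pics/k2.png

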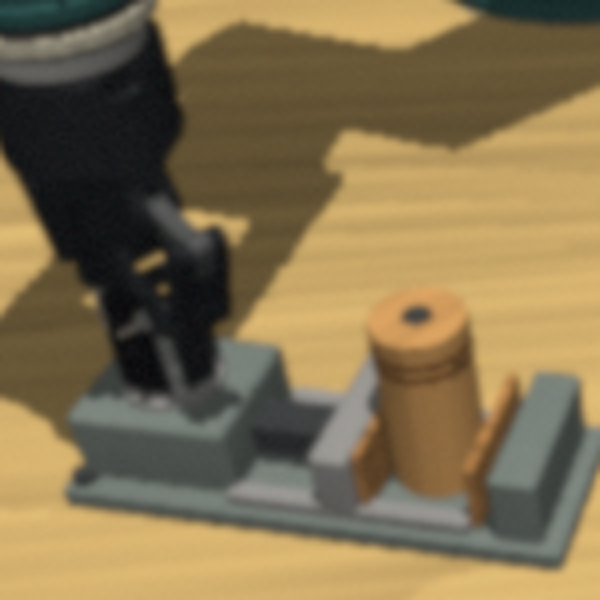

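Call:
drive_tool([
  [0, 0, 0, 0, 0, -0.03],
  [0, 0, 0, 0, 0, -0.03],
  [0, 0, 0, 0, 0, -0.03],
  [0, 0, 0, 0, 0, -0.03],
  [0, 0, 0, 0, 0, 0],
])

```text
clock: 12.25
tool_pos: [563.6, -208.2, 61.1]
eef_rot: [0.313, 0.634, -0.315, 0.634]
contact_force: [-4.7, -5.5, 6.0]
gripper_width: 0.497
```

```bash
python3 st.py
```

```text
12.25 pos [ 563.59  -208.156   61.062] F [-4.687 -5.478  5.976] T [-0.932  0.798 -0.065] yaw 0.6509413952910907 w 0.49703699950836994 0.18171037081629038
```

Call:
drive_tool([
  [0, 0, 0, 0, 0, -0.03],
  [0, 0, 0, 0, 0, -0.03],
  [0, 0, 0, 0, 0, 0],
])

```text
clock: 12.55
tool_pos: [563.5, -208.3, 61.1]
eef_rot: [0.332, 0.624, -0.334, 0.624]
contact_force: [-4.8, -6.2, 6.1]
gripper_width: 0.493
```

```bash
python3 st.py
```

```text
12.55 pos [ 563.508 -208.264   61.079] F [-4.784 -6.219  6.101] T [-0.995  0.869 -0.021] yaw 0.5909816731877147 w 0.49319500256719073 0.1823014486581087
```

Call:
drive_tool([
  [0, 0, 0, 0, 0, -0.03],
  [0, 0, 0, 0, 0, -0.03],
  [0, 0, 0, 0, 0, 0],
])

```text
clock: 12.85
tool_pos: [563.4, -208.3, 61.1]
eef_rot: [0.35, 0.614, -0.352, 0.614]
contact_force: [-5.4, -6.9, 5.7]
gripper_width: 0.495
```

```bash
python3 st.py
```

```text
12.85 pos [ 563.357 -208.306   61.066] F [-5.413 -6.907  5.672] T [-1.038  0.996 -0.017] yaw 0.5311033778178753 w 0.4952293662380093 0.22447778843343258
```

Call:
drive_tool([
  [0, 0, 0, 0, 0, -0.03],
  [0, 0, 0, 0, 0, -0.03],
  [0, 0, 0, 0, 0, 0],
])

```text
clock: 13.15
tool_pos: [563.2, -208.4, 61.1]
eef_rot: [0.368, 0.603, -0.371, 0.603]
contact_force: [-5.4, -7.1, 6.9]
gripper_width: 0.502
```

```bash
python3 st.py
```

```text
13.15 pos [ 563.23  -208.413   61.067] F [-5.385 -7.12   6.934] T [-1.11   1.005  0.011] yaw 0.471348549853995 w 0.5015849579236725 0.2924797497689724
```

Call:
drive_tool([
  [0, 0, 0, 0, 0, -0.03],
  [0, 0, 0, 0, 0, -0.03],
  [0, 0, 0, 0, 0, 0],
])

```text
clock: 13.45
tool_pos: [563.1, -208.5, 61.1]
eef_rot: [0.386, 0.592, -0.389, 0.592]
contact_force: [-6.3, -6.4, 6.7]
gripper_width: 0.5
```

```bash
python3 st.py;  python3 - <<'E'
from h import *
import cv2
s=robot.snapshot("scene")[:,:,::-1]
cv2.imwrite("pics/k3.png",cv2.resize(s[120:270,65:215],None,fx=4,fy=4,interpolation=cv2.INTER_CUBIC))
E
```

```text
13.45 pos [ 563.075 -208.481   61.066] F [-6.295 -6.422  6.698] T [-1.087  1.129  0.082] yaw 0.41146387862487477 w 0.5001374940019025 0.3163096681237221
```

View pics/k3.png

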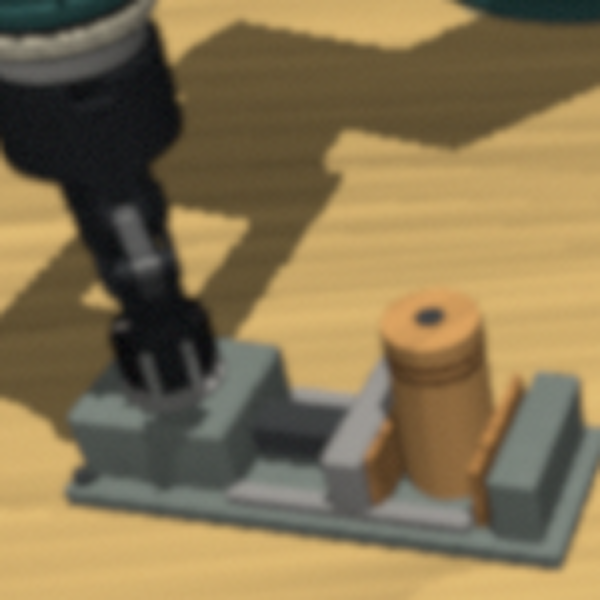

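Call:
drive_tool([
  [0, 0, 0, 0, 0, -0.03],
  [0, 0, 0, 0, 0, -0.03],
  [0, 0, 0, 0, 0, 0],
])

```text
clock: 13.8
tool_pos: [562.9, -208.5, 61.1]
eef_rot: [0.404, 0.58, -0.406, 0.58]
contact_force: [-7.2, -6.5, 6.9]
gripper_width: 0.499
```

```bash
python3 st.py
```

```text
13.8 pos [ 562.908 -208.521   61.06 ] F [-7.23  -6.532  6.897] T [-1.164  1.124  0.026] yaw 0.3515040104827902 w 0.49915001609798737 0.31681797467172146
```

Call:
drive_tool([
  [0, 0, 0, 0, 0, -0.03],
  [0, 0, 0, 0, 0, -0.03],
  [0, 0, 0, 0, 0, 0],
])

```text
clock: 14.1
tool_pos: [562.8, -208.6, 61.1]
eef_rot: [0.421, 0.567, -0.423, 0.567]
contact_force: [-7.5, -7.1, 6.3]
gripper_width: 0.5
```

```bash
python3 st.py;  python3 - <<'E'
from h import *
import cv2
s=robot.snapshot("scene")[:,:,::-1]
cv2.imwrite("pics/k4.png",cv2.resize(s[120:270,65:215],None,fx=4,fy=4,interpolation=cv2.INTER_CUBIC))
E
```

```text
14.1 pos [ 562.805 -208.558   61.075] F [-7.476 -7.142  6.338] T [-1.264  1.198  0.045] yaw 0.2915281158943334 w 0.4996793760941248 0.3170945215970278
```

View pics/k4.png

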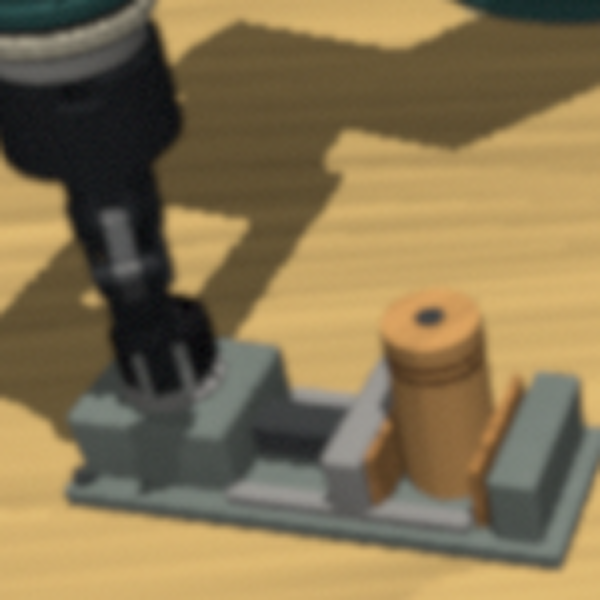

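Jaw and mill unchanged between yaw 0.41 and 0.29 (mark at crop (430,317) in both), and joint-6 effort is flat at 0.317. So the ratchet has been slipping since yaw ≈0.45, about 0.16 rad so far; I need about 0.19 more.

Call:
drive_tool([
  [0, 0, 0, 0, 0, -0.04],
  [0, 0, 0, 0, 0, -0.04],
  [0, 0, 0, 0, 0, -0.04],
  [0, 0, 0, 0, 0, -0.04],
  [0, 0, 0, 0, 0, -0.035],
  [0, 0, 0, 0, 0, 0],
  [0, 0, 0, 0, 0, 0],
])

```text
clock: 14.85
tool_pos: [562.3, -208.6, 61.1]
eef_rot: [0.474, 0.524, -0.477, 0.524]
contact_force: [-8.5, -7.8, 8.6]
gripper_width: 0.501
```

```bash
python3 st.py
```

```text
14.85 pos [ 562.306 -208.647   61.069] F [-8.487 -7.847  8.64 ] T [-1.322  1.412  0.012] yaw 0.0971384093757492 w 0.5013192998195565 0.03740156418643892
```

Call:
drive_tool([
  [0, 0, 0, 0, 0, 0],
  [0, 0, 0, 0, 0, 0],
  [0, 0, 0, 0, 0, 0],
  [0, 0, 0, 0, 0, 0],
  [0, 0, 0, 0, 0, 0],
  [0, 0, 0, 0, 0, 0],
], jaw=1)

```text
clock: 15.45
tool_pos: [564.4, -206.4, 60.2]
eef_rot: [0.475, 0.523, -0.475, 0.523]
contact_force: [0.6, -0.2, 0.3]
gripper_width: 1.001
```

Call:
drive_tool([
  [0, 0, 10, 0, 0, 0],
  [0, 0, 20, 0, 0, 0],
  [0, 0, 30, 0, 0, 0],
  [0, 0, 30, 0, 0, 0],
  [0, 0, 15, 0, 0, 0],
  [-10, -45, 0, 0, 0, 0],
  [-10, -45, 0, 0, 0, 0],
  [-10, -45, 0, 0, 0, 0],
  [-10, -45, 0, 0, 0, 0],
  [0, 0, 0, 0, 0, 0],
])

```text
clock: 16.45
tool_pos: [523.4, -392.8, 166.3]
eef_rot: [0.476, 0.521, -0.477, 0.524]
contact_force: [0.3, 0.5, 0.6]
gripper_width: 1.004
```

```bash
python3 st.py; python3 - <<'E'
from h import *
import cv2
s=robot.snapshot("scene")[:,:,::-1];t=robot.snapshot("top")[:,:,::-1]
cv2.imwrite("pics/r1.png",cv2.resize(s[150:270,75:225],None,fx=5,fy=5,interpolation=cv2.INTER_CUBIC))
cv2.imwrite("pics/r1t.png",cv2.resize(t[120:220,290:420],None,fx=6,fy=6,interpolation=cv2.INTER_CUBIC))
E
```

```text
16.45 pos [ 523.378 -392.838  166.34 ] F [0.332 0.543 0.586] T [0.008 0.041 0.03 ] yaw 0.0915573162106748 w 1.0039369910504665 -0.5481988750398159
```

View pics/r1.png

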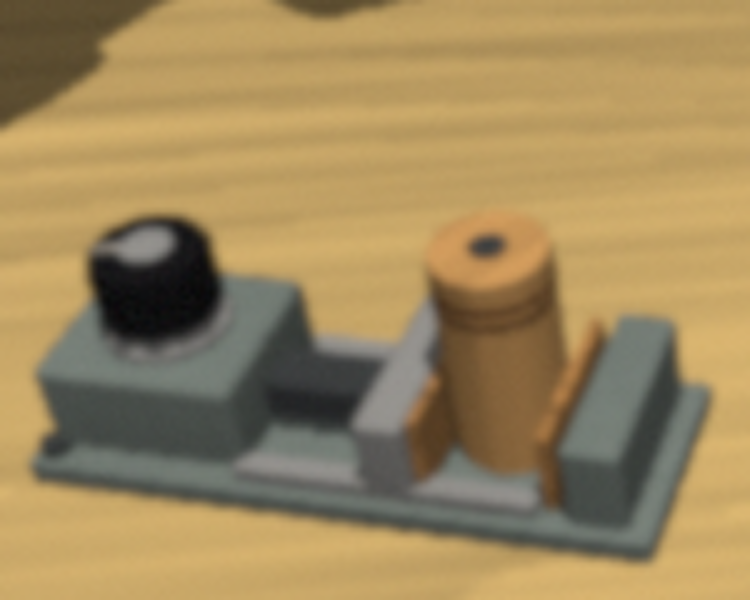

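View pics/r1t.png

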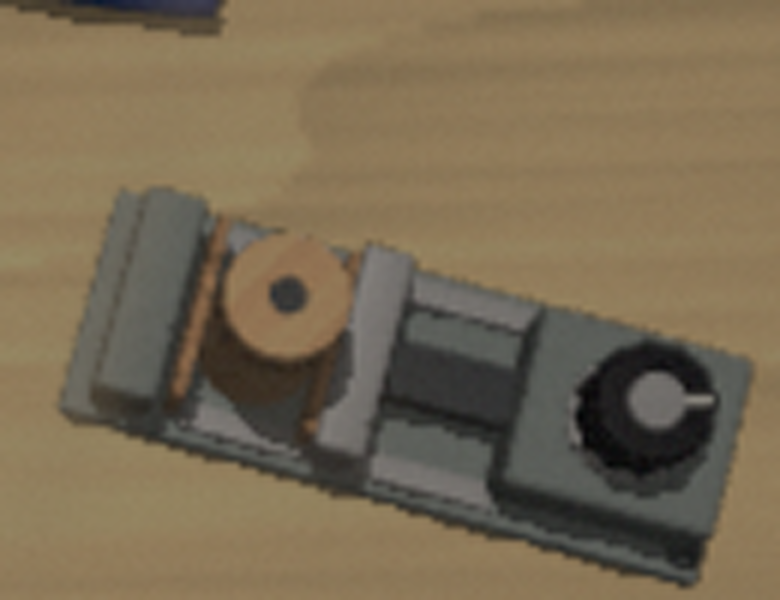

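```bash
python3 - <<'E'
from h import *
import cv2
np.set_printoptions(precision=2,suppress=True)
def pt(x,y,z):return onz("top",290+x/6-.4,120+y/6-.4,z)[:2]
yv=np.array([np.cos(np.radians(73)),np.sin(np.radians(73))])
for a,b in (((404,268),(356,255)),((352,453),(306,437)),((460,268),(412,252)),((314,302),(288,295))):
    z=107 if a==(314,302) else 50
    d=pt(*b,z)-pt(*a,z);print("travel",d@yv,d)
# pointer: bright pixels, fine
for f in("q1t","r1t"):
    im=cv2.cvtColor(cv2.imread(f"pics/{f}.png"),cv2.COLOR_BGR2GRAY)
    m=np.zeros_like(im);cv2.circle(m,(652,402),64,255,-1)
    b=((im>95)&(m>0)).astype('uint8');n,l,st,ce=cv2.connectedComponentsWithStats(b)
    i=1+np.argmax(st[1:,4]);b=(l==i).astype('uint8')
    core=cv2.morphologyEx(b,cv2.MORPH_OPEN,cv2.getStructuringElement(cv2.MORPH_ELLIPSE,(31,31)))
    c=cv2.moments(core,True);c=(c['m10']/c['m00'],c['m01']/c['m00'])
    yy,xx=np.nonzero(b);r=np.hypot(xx-c[0],yy-c[1]);k=r>38
    tip=(xx[k].mean(),yy[k].mean());d=pt(*tip,90)-pt(*c,90)
    print(f,c,tip,k.sum(),"ang",np.arctan2(d[1],d[0]))
E
```

```text
travel 18.357927246676592 [ 5.48 17.52]
travel 17.74914636097725 [ 6.46 16.59]
travel 18.603883709050343 [ 6.62 17.43]
travel 9.411556914358137 [2.79 8.99]
q1t (657.0611620795107, 399.6569826707441) (np.float64(667.7241379310345), np.float64(356.0344827586207)) 116 ang -0.30148985948332113
r1t (657.4374064837905, 399.6329177057357) (np.float64(703.4285714285714), np.float64(399.41269841269843)) 126 ang -1.5950534297637318
```

```bash
python3 - <<'E'
from h import *
import cv2
np.set_printoptions(precision=1,suppress=True)
p,e=tri((290+288/6-.4,120+295/6-.4),(75+486/5-.4,150+245/5-.4));print(p,e)
im=cv2.imread("pics/r1.png")
for z in (p[2],p[2]-95):
    pts=[[(a-75+.4)*5,(b-150+.4)*5] for a,b in (proj("scene",(p[0]+23*np.cos(t),p[1]+23*np.sin(t),z)) for t in np.linspace(0,6.28,40))]
    cv2.polylines(im,[np.int32(pts)],True,(0,255,0),1)
cv2.imwrite("pics/r1o.png",im)
E
python3 st.py
```

```text
[601.9 -75.4 109.9] 1.126379532503203
16.55 pos [ 523.861 -387.51   165.699] F [-0.67   0.696  0.258] T [-0.008  0.014  0.014] yaw 0.09358029523800318 w 0.9977263384231868 -0.06354130106046796
```

View pics/r1o.png

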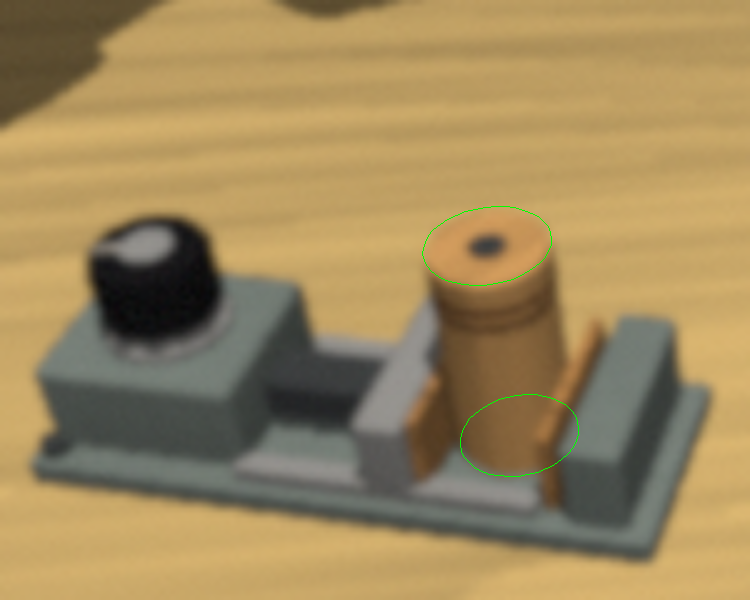

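The base overlay agrees to about 1 px: the mill is upright between both corks. The arm is clear, so I'm handing in.

```bash
python3 -c "
from station import robot
print(robot.sign_off())"
```

```text
the job is handed in; nothing more can be done
None
```

The mill is clamped upright between the vise jaws, the knob has slipped by about 20 degrees, and I handed the job in at about 16.6 s with the arm clear.

- **Placing:** I picked the pale cylinder with the two dark rings and set it on the vise bed. Before clamping it stood 126 mm from the knob axis along the vise, as wanted, and was centred along the jaws to about 1.5 mm.
- **Turning the knob:** I turned it 1.27 rad clockwise. The jaw moved 18.2 mm, pushed the mill onto the sprung pad and stopped. The torque then went flat, which I took as the ratchet letting go.
- **Slip:** The torque curve gives about 0.35 rad (20°). The knob pointer turned 1.29 rad, which with the jaw travel gives about 0.38 rad (22°). The two differ by roughly 2°, about what the pictures can resolve.
- **Final pictures:** The mill is held between both cork faces and is upright to about 1°. The arm was clear and its force reading was near zero.
- **Disagreements:** Camera heights read 2–4 mm too high throughout. Joint-6 effort was also lower after the last turn (0.04 against 0.32 N m), when the arm had stopped; I did not look into it further.

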